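# Rack a finished tube and angle bracket

### The arm

A 6-joint arm with a two-finger parallel gripper is mounted at the origin on the work surface. World frame = base frame: x ahead of the robot, y to its left, z up, the work surface at z = 0. Lengths are in mm, angles in rad, forces in N, time in s.
With the tool pointing down it reaches from about 350 to 875 mm from the base axis. Payload 4.2 kg.
Tool frame: the origin (TCP) lies where the fingers leave the gripper's body, on its centre line; the fingertips stand 73 mm ahead of it and the grasp point (between the pads) lies 54 mm ahead of it; z points along the fingers, y is the direction in which the jaws open and shut (so a half turn about z gives the same grasp; the last joint's range is limited). The gripper opens to 85 mm and grips with 20 to 120 N. Pads are 22 mm wide; open, the fingers measure 114 mm over their backs; the gripper's body (76 mm by 85 mm) begins 54 mm behind the grasp point. The pads swing forward as they close: fully open they stand 13 mm farther back than shut.
Start: joints at [-1.061, 0.385, 0.008, 0, -1.194, -0.259], TCP at [155.129, -605.421, 303.912] pointing down, gripper open.
Joint ranges: [-3.14, 3.14], [-1.21, 2.06], [-1.07, 1.41], [-3.16, 2.05], [-2.99, -0.16], [-3.1, 3.1]. Speed limits (rad/s): [2.79, 2.79, 3.14, 3.14, 3.14, 3.14].

### API

Orientations are given as a unit quaternion [x, y, z, w].
In Python, from bench import arm gives the robot as it stands.
- The arm moves only by the tool apply_moves, never from a script. Its argument "increments" is a list that holds one entry, the list of rows, each a list of 7 numbers: the shift along the tool's x, y, z scaled (see below), then the turn, a rotation vector about the tool's x, y, z scaled (see below), then the gripper's target within -1 to 1 (fully open at 1, half-way at 0, shut at -1). A call has 1 to 10 rows; each row is the pose to reach, as a shift and turn from the pose commanded when the call began, along the tool's axes at that moment; what a row does not reach only later rows make up. The controller multiplies each number of a shift by 100 mm and each number of a turn by 0.5 rad. A row lasts 1/10 s, in which the tool goes at most 50 mm and 8.59 degrees, less where a joint would pass 70% of its speed; a pose out of reach is approached as far as the arm can. A call with a number of a shift or a turn outside -1 to 1 is refused whole. A call with a gripper value outside its range is refused whole. The fingers move at their own pace and stop on an object; the grip force is fixed at half the most. Time passes only in rows, so rows that repeat a pose let the fingers close. It gives the time, the measured TCP pose, the force and the opening at its end, in the units of the state.
- arm.read_state(): the state, without advancing time (a new reading comes with each control period).
- arm.get_image(name): name is "scene" or "top" or "wrist"; returns a dict with "img" (400x640x3 uint8, red, green, blue), "fx", "fy", "cx", "cy" (pixels), "pose" (4x4, takes a point from camera to world coordinates). Camera axes: x right, y up, looking along -z (the intrinsics and any distortion apply to the point x, -y, -z); pixel columns grow to the right and rows downward; lengths in mm; the calibration is good to about 2 mm. A picture is of the moment at which its call begins. There is no depth.
- arm.job_done(): hands the job in, once; it reports no verdict.
Trained networks look in a picture, given as the dict that the camera call returned (one of the last four; its "shot" number tells which), for a name from the list of things; names that differ only in an ending like _2 or _b are one class to them, and where a whole thing is asked for, a point or a joint stands for the part that bears it (a point fixed in the world has none). Each returns a list of dicts, best first, with "conf" (0 to 1); they miss things now and then, are a little off and sometimes report something else, mostly with a low value. They report only what shows in the picture. A call takes as long as a camera call. They do not tell look-alikes from the thing itself.
- arm.outline_of(label, picture): "pixels" (400x640 bool, what is visible of it) and "box" ([centre column, centre row, width, height] in pixels, round what is visible of it).
- arm.mark_of(label, picture): "at" ([column, row] in pixels: a listed point, or the origin of a listed thing).
The state is a dict: "clock": time; "joints": joint angles; "joint_vel": joint speeds; "joint_efforts": joint torques, N m; "position": TCP position; "ee_rot": TCP orientation; "contact_force": force on the tool from outside, world axes, zero at the start; "wrist_torque": the same for the moment, N m; "gripper_width": finger opening in mm.
Only numpy, scipy, OpenCV 4.12 (cv2) and the standard library are available. Lean on these libraries where they do the work, as an engineer would, in place of code of your own. Each camera call takes 0.05 s, during which the arm holds its last target.

### The job

Put the two finished parts away on the rack at the side of the bench. Lean the square steel tube against the rack's upright board, about midway between the two pegs, with its lower end down on the base plate and pushed up against the inside of the stop strip, and hang the angle bracket by its hole on the empty peg. Leave the bracket that already hangs there, and the tin, tray and wrench, where they are.

Things in the scene. Friction and masses are not known exactly. Their poses are not given: they have to be found in the camera images.
- rack: fixed rack: upright plywood board 340 mm long, 210 high, 12 thick, on a grey base plate 4 mm thick with a steel stop strip along its open edge. Origin at bench height under the middle of the board's front face (y = 0); x along the board, y out of that face, z up. Strip: inner face at y = 140 mm, 10 thick, top at z = 22. With foot on strip and head on board the tube stands 57 deg from level
- peg: the empty steel peg, round, 8 mm in diameter, fixed on the board 100 mm to one or the other side of the rack's middle, 180 mm above the bench. Origin where its axis leaves the board; axes as the rack's. It sticks out along y, rising by 10 degrees: its axis ends at y = 50 mm, z = 9 mm, and the rounded tip reaches 4 mm farther
- twin: an angle bracket, same as the loose one, that already hangs on the other peg (100 mm to the other side of the rack's middle, same height), and shows how a hung bracket sits; leave it. Origin and axes as for the bracket
- tube: square steel tube (dark open ends, but solid to the touch), 220 mm long, 25 x 25 mm section, about 0.32 kg, lying loose on the bench. Origin at the middle of its underside as it lies; x along its length, z up. Either end may be the foot
- tube_end_a (a point): centre of the tube's end face at +x of the tube
- tube_end_b (a point): centre of the tube's end face at -x of the tube
- bracket: steel angle bracket, 0.2 kg, standing on its foot leaf: upright leaf 50 mm wide, 85 high, 5 thick, with an 18 mm hole near its top; foot leaf reaches 40 mm from the upright's back. Origin at the bottom of the upright's back face, mid width; x along the width, y from the back to the foot leaf's free edge (hole axis), z up. Hung as the twin: back to the board, foot leaf pointing out
- bracket_hole (a point): centre of the bracket's hole, in mid thickness, 70 mm above the bracket's underside (15 mm below its top edge), at mid width
- tin: open tin, 72 mm in diameter, 85 mm high, with a brush standing in it (160 mm high over all); origin at the centre of its underside; leave alone
- tray: small divided steel parts tray, 110 x 150 mm, 32 mm high; origin at the centre of its underside; leave alone
- wrench: open-ended wrench 170 mm long lying on the bench, along its x; leave alone
Things that resemble listed ones, but are neither listed nor needed, are in the scene too. What is meant by the tube is not turquoise, and is the larger of those in its own colour. What is shaped like the bracket but black or yellow is not meant.

How it is judged (in metres and radians):
At the end, for the whole second after the job is handed in: Tube at rest, both ends within 40 mm of the rack's middle: head end on the board (centre within 20 mm of it, over 175 mm up), foot on the base plate (under 20 mm up), within 8 mm of the stop strip. Bracket at rest with the empty peg through its hole (centre within 9 mm sideways, 12 mm in height) (((x of tube_end_a in the frame of rack between -0.04 and 0.04 m and x of tube_end_b in the frame of rack between -0.04 and 0.04 m and y of tube_end_a in the frame of rack between 0.1215 and 0.14 m and z of tube_end_a in the frame of rack below 0.02 m and y of tube_end_b in the frame of rack below 0.02 m and z of tube_end_b in the frame of rack above 0.175 m) or (x of tube_end_b in the frame of rack between -0.04 and 0.04 m and x of tube_end_a in the frame of rack between -0.04 and 0.04 m and y of tube_end_b in the frame of rack between 0.1215 and 0.14 m and z of tube_end_b in the frame of rack below 0.02 m and y of tube_end_a in the frame of rack below 0.02 m and z of tube_end_a in the frame of rack above 0.175 m)) and x of bracket_hole in the frame of peg between -0.009 and 0.009 m and y of bracket_hole in the frame of peg between 0 and 0.045 m and z of bracket_hole in the frame of peg between -0.012 and 0.012 m and linear speed of tube below 0.02 m/s and linear speed of bracket below 0.03 m/s); the robot touches nothing.
It fails at once if the hanging bracket is moved by more than 30 mm (distance of twin from where it was at the start of the episode above 0.03 m).
It fails at once if the tin is moved by more than 30 mm (distance of tin from where it was at the start of the episode above 0.03 m).
It fails at once if the tray is moved by more than 30 mm (distance of tray from where it was at the start of the episode above 0.03 m).
It fails at once if the wrench is moved by more than 30 mm (distance of wrench from where it was at the start of the episode above 0.03 m).
It also fails if it takes over 61 s, if anything falls off the work surface, if the arm or the gripper's body presses on something with over 40 N, if the wrist force passes 120 N, or if a joint passes its speed limit or range.

## Working session

There is one attempt and no reset: what is moved stays moved. The work goes in short steps, Python scripts to look and compute and a tool call to move; the robot and the scene stay as the last step left them, time stands still between calls to the robot, and variables do not carry over. Pictures are saved under pics/ and viewed, and the job is handed in when it is done.

Besides the shell and the picture viewer there is one more tool, called after "Emit:" as a command line: name --argument value ..., lists and objects as JSON in quotes. apply_moves: Moves the arm, as the interface text tells. Shifts and turns lie within -1 to 1; 1 stands for 100 mm of shift or 0.5 rad of turn. Its arguments: {"type":"object","properties":{"increments":{"type":"array"}},"required":["increments"]}

```bash
ls; mkdir -p pics
cat > h.py <<'E'
import numpy as np, cv2
from bench import arm
from scipy.spatial.transform import Rotation as R
def shot(n,name=None):
    p=arm.get_image(n)
    if name: cv2.imwrite('pics/'+name+'.png',p['img'][:,:,::-1])
    return p
def ray(p,uv):
    P=np.array(p['pose']);d=np.array([(uv[0]-p['cx'])/p['fx'],-(uv[1]-p['cy'])/p['fy'],-1.])
    return P[:3,3],P[:3,:3]@d
def atz(p,uv,z):
    o,d=ray(p,uv);return o+d*(z-o[2])/d[2]
def proj(p,X):
    P=np.array(p['pose']);c=P[:3,:3].T@(np.array(X,float)-P[:3,3])
    return np.array([p['cx']+p['fx']*c[0]/-c[2],p['cy']-p['fy']*c[1]/-c[2]])
def tri(obs):
    A=np.zeros((3,3));b=np.zeros(3)
    for p,uv in obs:
        o,d=ray(p,uv);d=d/np.linalg.norm(d);M=np.eye(3)-np.outer(d,d);A+=M;b+=M@o
    return np.linalg.solve(A,b)
E
python3 - <<'E'
from h import *
np.set_printoptions(precision=1,suppress=True)
a=shot('scene','s0');b=shot('top','t0')
for p in(a,b):
    print({k:v for k,v in p.items() if k not in('img','pose')});print(np.array(p['pose']))
    for l in['rack','peg','twin','tube','tube_end_a','bracket','bracket_hole','tin','tray','wrench']:
        print(l,[(np.round(m['at'],1),round(m['conf'],2)) for m in arm.mark_of(l,p)])
print(arm.read_state())
E
```

```text
pics
{'fx': 370.0571654146571, 'fy': 370.0571654146571, 'cx': 320.1934002167839, 'cy': 203.1890681107597, 'shot': 1}
[[   0.6   -0.6    0.5  899.4]
 [   0.8    0.5   -0.3 -249.9]
 [  -0.     0.6    0.8  856.4]
 [   0.     0.     0.     1. ]]
rack [(array([237.5, 307.7]), 0.83)]
peg [(array([242., 307.]), 0.58)]
twin [(array([210.1, 250.1]), 0.91)]
tube [(array([396.1, 168.7]), 0.89), (array([324.2, 136.8]), 0.7), (array([333.4, 215.4]), 0.57)]
tube_end_a [(array([360.6, 192.2]), 0.92), (array([376.4, 153.1]), 0.82), (array([300.8, 118.3]), 0.78), (array([345.4, 152.5]), 0.72), (array([301. , 237.7]), 0.63)]
bracket [(array([394.1, 234.5]), 0.84), (array([327.8, 283.1]), 0.71), (array([364.8, 268.9]), 0.69)]
bracket_hole [(array([369.9, 253.9]), 0.68), (array([398.6, 225.1]), 0.64), (array([328.1, 270.7]), 0.55)]
tin [(array([387.4, 324.6]), 0.64)]
tray [(array([454.7, 214.7]), 0.61)]
wrench [(array([333.9, 178.8]), 0.62)]
{'fx': 479.90278182316865, 'fy': 479.90278182316865, 'cx': 315.55918756773247, 'cy': 200.03456803684605, 'shot': 2}
[[  -0.     1.    -0.1  260.4]
 [  -1.    -0.   
[... 533 characters left out ...]
2.1, 162.2]), 0.88), (array([313.4, 156.7]), 0.59), (array([345.2, 165.8]), 0.58)]
bracket_hole [(array([274. , 157.7]), 0.79), (array([413.8, 188.4]), 0.74), (array([344.5, 162.2]), 0.6), (array([309.9, 149.5]), 0.57)]
tin []
tray [(array([213.3, 151.2]), 0.68)]
wrench [(array([274. , 247.8]), 0.77)]
{'clock': 1.1, 'joints': array([-1.1,  0.4,  0. , -0. , -1.2, -0.3]), 'joint_vel': array([ 0.,  0., -0., -0.,  0.,  0.]), 'joint_efforts': array([  0. , -39.2,  18.9,   4.2,  -0. ,   0. ]), 'position': array([ 155.1, -605.4,  303.9]), 'ee_rot': array([-0.1,  1. ,  0. ,  0. ]), 'contact_force': array([ 0.8,  0. , -0.5]), 'wrist_torque': array([ 0., -0., -0.]), 'gripper_width': 85.47318476443013}
```

View pics/s0.png

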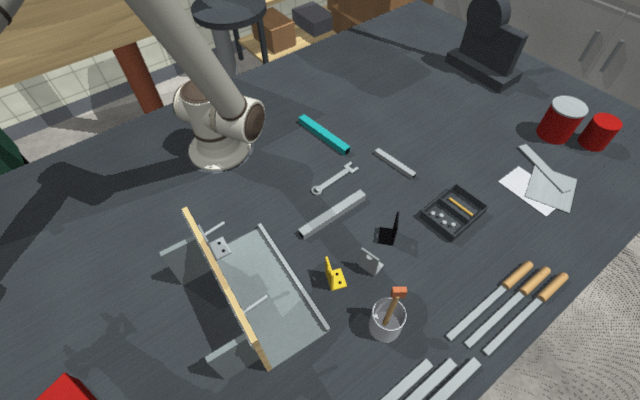

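View pics/t0.png

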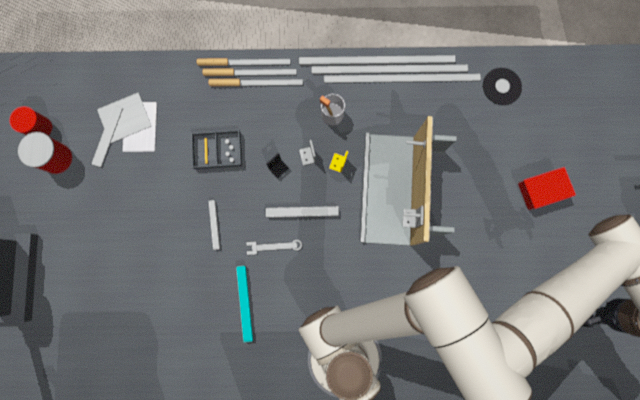

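Run:
```python
import cv2
s=cv2.imread('pics/s0.png');t=cv2.imread('pics/t0.png')
a=t[110:260,240:470]; cv2.imwrite('pics/t0c.png',cv2.resize(a,None,fx=3.45,fy=3.45,interpolation=cv2.INTER_CUBIC))
a=s[180:380,150:415]; cv2.imwrite('pics/s0c.png',cv2.resize(a,None,fx=3,fy=3,interpolation=cv2.INTER_CUBIC))
```

```text
(no output)
```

View pics/t0c.png

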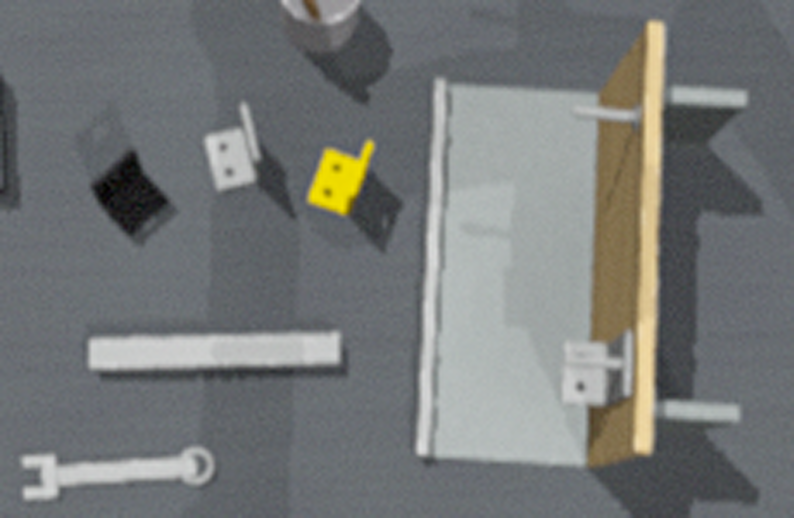

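View pics/s0c.png

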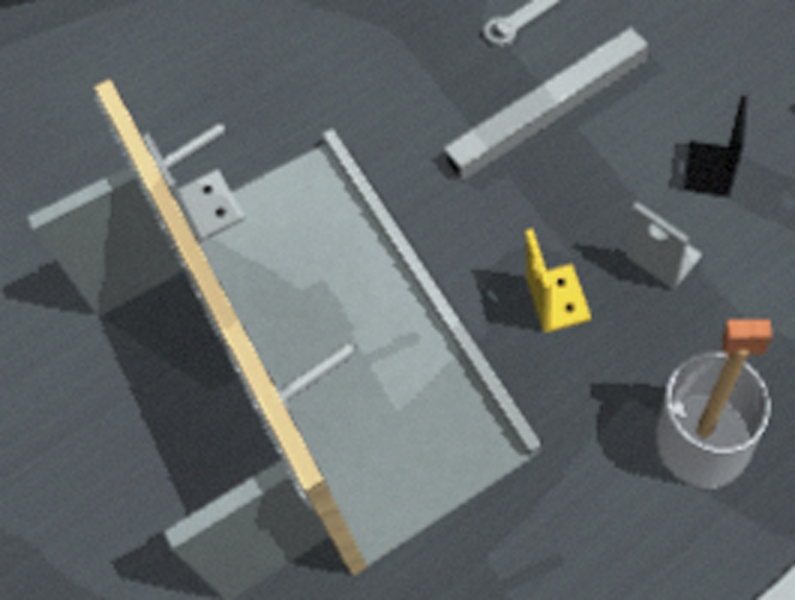

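```bash
python3 - <<'E'
from h import *
import pickle
np.set_printoptions(precision=1,suppress=True)
a=shot('scene');b=shot('top')
out={}
for n,p in(('s',a),('t',b)):
    for l in['tube','bracket']:
        r=arm.outline_of(l,p); out[n,l]=r
        for m in r: print(n,l,np.round(m['box'],1),round(m['conf'],2),m['pixels'].sum())
pickle.dump((a,b,out),open('d0.pkl','wb'))
E
cat > fit.py <<'E'
from h import *
import pickle
from scipy.optimize import minimize,least_squares
np.set_printoptions(precision=2,suppress=True)
a,b,out=pickle.load(open('d0.pkl','rb'))
def box(lo,hi): return np.array([[x,y,z] for x in(lo[0],hi[0]) for y in(lo[1],hi[1]) for z in(lo[2],hi[2])],float)
S=8
def pick(n,l,uv):
    return min(out[n,l],key=lambda m:np.hypot(m['box'][0]-uv[0],m['box'][1]-uv[1]))['pixels']
def fit(boxes,masks,x0):
    def cost(q,ret=False):
        T=R.from_euler('z',q[2]).as_matrix();c=0
        for p,m in masks:
            im=np.zeros((400*S//2,640*S//2),np.uint8)
            for bx in boxes:
                uv=np.array([proj(p,T@v+[q[0],q[1],0]) for v in bx])
                h=cv2.convexHull(((uv+.5)*S/2-.5).astype(np.float32))
                cv2.fillPoly(im,[np.round(h*16).astype(np.int32)],1,shift=4)
            f=cv2.resize(im.astype(np.float32),(640,400),interpolation=cv2.INTER_AREA)
            c+=np.abs(f-m).sum()
        return c
    r=minimize(cost,x0,method='Nelder-Mead',options=dict(initial_simplex=np.array(x0)+np.array([[0,0,0],[8,0,0],[0,8,0],[0,0,.15]])))
    return r.x,r.fun
if __name__=='__main__':
    tb=[box((-110,-12.5,0),(110,12.5,25))]
    x0=atz(b,(301,212),12); print(x0)
    for sel in('st','s','t'):
        ms=[(p,pick(n,'tube',uv)) for n,p,uv in(('s',a,(333,214)),('t',b,(301,212))) if n in sel]
        print('tube',sel,fit(tb,ms,[x0[0],x0[1],np.pi/2]))
    bb=[box((-25,0,0),(25,5,85)),box((-25,0,0),(25,40,5))]
    x0=atz(b,(312,157),5);print(x0)
    for sel in('st','s','t'):
        ms=[(p,pick(n,'bracket',uv)) for n,p,uv in(('s',a,(371,262)),('t',b,(307,153))) if n in sel]
        print('br',sel,fit(bb,ms,[x0[0],x0[1],.2]))
    # rack
    cr=lambda c,s,o:(np.array(c)+.5)/s-.5+o
    ot=np.array([240,110]);os=np.array([150,180])
    obs=[]
    for c,m in(((441,80),(1,145,22)),((423,457),(-1,145,22)),((656,22),(170,-6,210)),((644,453),(-170,-6,210)),((636,115),(100,0,180)),((575,112),(100,53,189.5))): obs.append((b,cr(c,3.45,ot),m))
    for c,m in(((330,133),(-1,145,22)),((536,445),(1,145,22)),((104,86),(-170,-6,210)),((321,488),(170,-6,210)),((353,348),(100,53,189.5)),((223,127),(-100,53,189.5))): obs.append((a,cr(c,3,os),m))
    def res(q):
        T=R.from_euler('z',q[2]).as_matrix();o=[]
        for p,uv,m in obs:
            v=np.array(m,float)
            if abs(m[0])==1: v[0]*=q[3]
            o.append(proj(p,T@v+[q[0],q[1],0])-uv)
        return np.ravel(o)
    r=least_squares(res,[500,-150,0,160]);print('rack',r.x);print(r.fun.reshape(-1,2))
E
python3 fit.py
```

```text
s tube [323.8 134.8  52.5  42.7] 0.95 698
s tube [332.4 215.1  61.7  51. ] 0.9 989
s tube [396.5 163.7  43.4  33.2] 0.65 403
s bracket [388.  229.8  21.3  27.5] 0.75 304
s bracket [371.1 261.   24.5  26.7] 0.59 379
t tube [300.4 214.8  73.8  12.9] 0.8 723
t tube [243.6 302.8  13.6  75.8] 0.71 692
t tube [214.2 226.4  12.3  48.9] 0.57 326
t bracket [277.4 165.6  23.4  25.5] 0.75 307
t bracket [337.9 164.9  16.2  19.9] 0.61 230
t bracket [308.3 153.8  18.6  18.3] 0.46 214
t bracket [413.6 216.2  20.1  18.6] 0.46 313
[438.37 124.31  12.  ]
tube st (array([438.7 , 123.18,   1.58]), np.float64(144.25))
tube s (array([439.49, 122.26,   1.58]), np.float64(61.625))
tube t (array([438.39, 122.92,   1.57]), np.float64(76.625))
[612.62  89.     5.  ]
br st (array([621.94,  86.74,   0.18]), np.float64(89.75))
br s (array([622.18,  88.4 ,   0.15]), np.float64(37.5))
br t (array([619.97,  85.16,   0.17]), np.float64(30.375))
rack [ 506.01 -216.4    -0.07  169.18]
[[-0.61 -0.3 ]
 [-0.12 -1.18]
 [-0.86 -0.38]
 [-0.42 -0.77]
 [-0.27  0.31]
 [-1.13 -0.76]
 [-1.08 -0.31]
 [-0.26  0.29]
 [-0.65 -0.58]
 [-1.69 -0.8 ]
 [ 0.27  0.03]
 [ 0.05  0.74]]
```

```bash
cat >> h.py <<'E'
def go(target,Rt,down=True):
    s=arm.read_state();p=np.array(s['position']);R0=R.from_quat(s['ee_rot'])
    d=R0.inv().apply(np.array(target)-p)/100;rv=(R0.inv()*Rt).as_rotvec()/.5
    print('clock %.2f'%s['clock'],'pos',np.round(p,1),'w %.1f'%s['gripper_width'],'F',np.round(s['contact_force'],1),'j',np.round(s['joints'],2))
    print('inc shift',np.round(d,3),'turn',np.round(rv,3))
def tool(z,y):
    z=np.array(z,float);z/=np.linalg.norm(z);y=np.array(y,float);y-=z*(y@z);y/=np.linalg.norm(y)
    return R.from_matrix(np.stack([np.cross(y,z),y,z],1))
E
python3 - <<'E'
from h import *
s=arm.read_state();print(R.from_quat(s['ee_rot']).as_matrix().round(3))
c,n=np.cos(.175),np.sin(.175)
hole=np.array([622,87,70.])+2.5*np.array([-n,c,0])
print(hole)
for sg in(1,-1): go(hole+[0,0,54+150],tool([0,0,-1],[sg*c,sg*n,0]))
E
```

```text
[[-0.969 -0.248 -0.   ]
 [-0.248  0.969  0.   ]
 [ 0.     0.    -1.   ]]
[621.56472966  89.46181635  70.        ]
clock 1.40 pos [ 155.1 -605.4  303.9] w 85.4 F [-0.  -0.1  0.1] j [-1.06  0.38  0.01  0.   -1.19 -0.26]
inc shift [-6.243  5.574  0.299] turn [-0.    -0.     3.293]
clock 1.40 pos [ 155.1 -605.4  303.9] w 85.4 F [-0.  -0.1  0.1] j [-1.06  0.38  0.01  0.   -1.19 -0.26]
inc shift [-6.243  5.574  0.299] turn [ 0.   -0.   -2.99]
```

Emit:
apply_moves --increments '[[[-0.35,0.3,-0.1,0,0,0,0.6],[-0.7,0.6,-0.2,0,0,0,0.6],[-1,0.9,-0.3,0,0,0,0.6]]]'

```text
clock: 1.7
position: [230.4, -492.3, 333.9]
ee_rot: [-0.125, 0.992, 0.0, -0.0]
contact_force: [0.9, -0.4, 0.4]
gripper_width: 68.3
```

Emit:
apply_moves --increments '[[[-0.35,0.3,0,0,0,0,0.6],[-0.7,0.6,0,0,0,0,0.6],[-1,0.9,0,0,0,0,0.6]]]'

```text
clock: 2.0
position: [305.1, -379.8, 334.3]
ee_rot: [-0.125, 0.992, -0.0, 0.0]
contact_force: [0.5, -0.6, 0.4]
gripper_width: 67.9
```

Emit:
apply_moves --increments '[[[-0.35,0.3,0,0,0,0,0.6],[-0.7,0.6,0,0,0,0,0.6],[-1,0.9,0,0,0,0,0.6]]]'

```text
clock: 2.3
position: [379.7, -267.7, 334.3]
ee_rot: [-0.125, 0.992, -0.0, 0.0]
contact_force: [0.3, -0.7, -0.5]
gripper_width: 68.6
```

Emit:
apply_moves --increments '[[[-0.35,0.3,0,0,0,0,0.6],[-0.7,0.6,0,0,0,0,0.6],[-1,0.9,0,0,0,0,0.6]]]'

```text
clock: 2.6
position: [454.3, -155.6, 334.3]
ee_rot: [-0.125, 0.992, -0.0, 0.001]
contact_force: [0.7, -0.4, -0.7]
gripper_width: 68.6
```

Emit:
apply_moves --increments '[[[-0.35,0.3,0,0,0,0,0.6],[-0.7,0.6,0,0,0,0,0.6],[-1,0.9,0,0,0,0,0.6]]]'

```text
clock: 2.9
position: [528.8, -43.5, 334.2]
ee_rot: [-0.125, 0.992, -0.0, 0.0]
contact_force: [0.8, 0.6, 0.9]
gripper_width: 68.1
```

Emit:
apply_moves --increments '[[[-0.3,0.3,0,0,0,-0.3,0.6],[-0.6,0.6,0,0,0,-0.6,0.6],[-1,0.9,0,0,0,-0.9,0.6],[-1,0.95,0,0,0,-1,0.6]]]'

```text
clock: 3.3
position: [603.8, 75.4, 332.3]
ee_rot: [-0.37, 0.929, 0.0, -0.0]
contact_force: [-0.5, -0.3, -1.0]
gripper_width: 68.6
```

Emit:
apply_moves --increments '[[[0,0,0,0,0,-0.3,0.6],[0,0,0,0,0,-0.6,0.6],[0,0,0,0,0,-0.9,0.6],[0,0,0,0,0,-1,0.6]]]'

```text
clock: 3.7
position: [601.1, 71.5, 333.9]
ee_rot: [-0.587, 0.81, 0.0, -0.0]
contact_force: [-0.0, -0.1, 0.3]
gripper_width: 68.2
```

Emit:
apply_moves --increments '[[[0,0,0,0,0,-0.3,0.6],[0,0,0,0,0,-0.6,0.6],[0,0,0,0,0,-0.9,0.6],[0,0,0,0,0,-0.99,0.6]]]'

```text
clock: 4.1
position: [601.1, 71.4, 333.9]
ee_rot: [0.767, -0.641, -0.0, -0.0]
contact_force: [0.5, 0.3, 0.2]
gripper_width: 68.1
```

Run:
```python
from h import *
p=shot('wrist','w1')
print(np.array(p['pose']).round(2),p['fx'],p['cx'],p['cy'])
c,n=np.cos(.175),np.sin(.175)
go([621.6,89.5,70+54+150],tool([0,0,-1],[-c,-n,0]))
for l in('bracket','bracket_hole'):print(l,[(np.round(m['at'],1),round(m['conf'],2)) for m in arm.mark_of(l,p)])
import pickle
pickle.dump(p,open('w1.pkl','wb'))
T=R.from_euler('z',.175).as_matrix()
im=p['img'][:,:,::-1].copy()
for v in([-25,0,85],[25,0,85],[-25,5,85],[25,5,85],[0,2.5,70],[-25,40,5],[25,40,5]):
    uv=proj(p,T@np.array(v)+[622,87,0]);cv2.circle(im,tuple(int(round(x)) for x in uv),2,(0,0,255),-1)
cv2.imwrite('pics/w1o.png',im)
```

```text
[[-9.8000e-01  1.7000e-01  5.0000e-02  6.1449e+02]
 [-1.8000e-01 -9.4000e-01 -2.9000e-01 -3.1200e+00]
 [ 0.0000e+00 -3.0000e-01  9.6000e-01  4.0376e+02]
 [ 0.0000e+00  0.0000e+00  0.0000e+00  1.0000e+00]] 329.8080422767571 317.29763216377836 203.34736060976692
clock 4.15 pos [601.1  71.4 333.9] w 68.3 F [-0.5 -0.3  0.3] j [ 0.39  0.33  0.01 -0.   -1.24 -0.21]
inc shift [-0.141 -0.234  0.599] turn [-0.     0.     0.006]
bracket [(array([302.7, 265.5]), 0.84), (array([343.6, 100.1]), 0.7), (array([295.5, 173.6]), 0.59), (array([193.9, 104.7]), 0.38)]
bracket_hole [(array([293.4, 191.3]), 0.9), (array([342.5, 102.1]), 0.81), (array([306.2, 289.4]), 0.76)]
```

View pics/w1o.png

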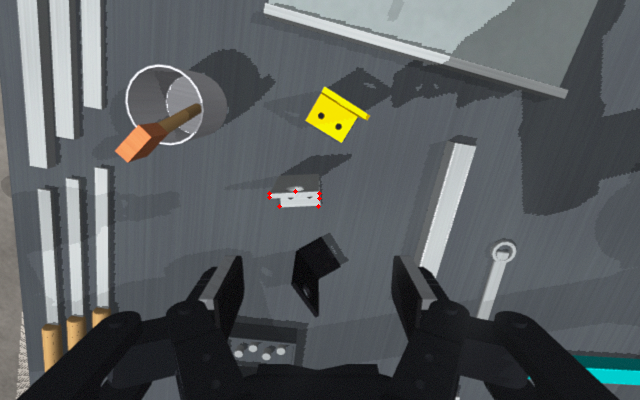

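Run:
```python
import cv2
s=cv2.imread('pics/w1.png');o=cv2.imread('pics/w1o.png')
f=lambda a:cv2.resize(a[140:225,250:345],None,fx=4,fy=4,interpolation=cv2.INTER_CUBIC)
cv2.imwrite('pics/w1c.png',cv2.hconcat([f(s),f(o)]))
```

```text
(no output)
```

View pics/w1c.png

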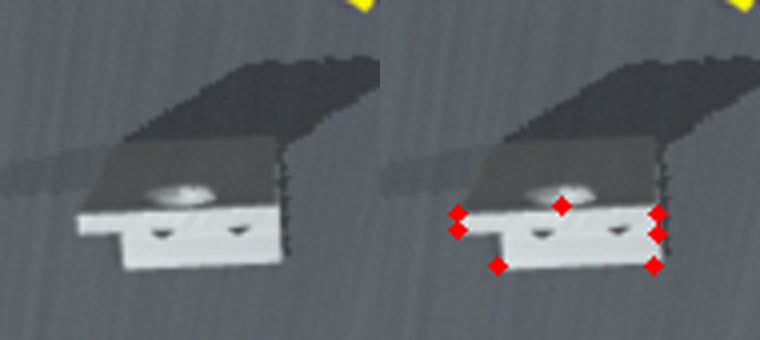

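Run:
```python
from h import *
c,n=np.cos(.175),np.sin(.175)
go([620.7,94.4,120],tool([0,0,-1],[-c,-n,0]))
```

```text
clock 4.25 pos [601.1  71.4 333.9] w 68.5 F [-0.5 -0.1 -0.7] j [ 0.39  0.33  0.01  0.   -1.24 -0.21]
inc shift [-0.193 -0.233  2.139] turn [-0.    -0.    -0.002]
```

Emit:
apply_moves --increments '[[[-0.19,-0.23,0.3,0,0,0,0.6],[-0.19,-0.23,0.7,0,0,0,0.6],[-0.19,-0.23,1,0,0,0,0.6]]]'

```text
clock: 4.55
position: [620.0, 94.6, 231.6]
ee_rot: [0.766, -0.643, -0.001, 0.001]
contact_force: [0.4, 0.4, -0.2]
gripper_width: 68.5
```

Emit:
apply_moves --increments '[[[0,0,0.35,0,0,0,0.6],[0,0,0.7,0,0,0,0.6],[0,0,0.85,0,0,0,0.6],[0,0,1,0,0,0,0.6]]]'

```text
clock: 4.95
position: [620.2, 94.0, 132.3]
ee_rot: [0.766, -0.643, -0.0, 0.001]
contact_force: [0.7, 0.5, 0.5]
gripper_width: 68.2
```

Run:
```python
from h import *
p=shot('wrist','w2')
c,n=np.cos(.175),np.sin(.175)
go([620.7,94.4,120],tool([0,0,-1],[-c,-n,0]))
```

```text
clock 5.00 pos [619.   93.7 130. ] w 68.2 F [-1.5 -0.2 -1. ] j [ 0.41  0.55 -0.19 -0.   -0.83 -0.23]
inc shift [-0.004 -0.019  0.1  ] turn [ 0.012 -0.001 -0.004]
```

View pics/w2.png

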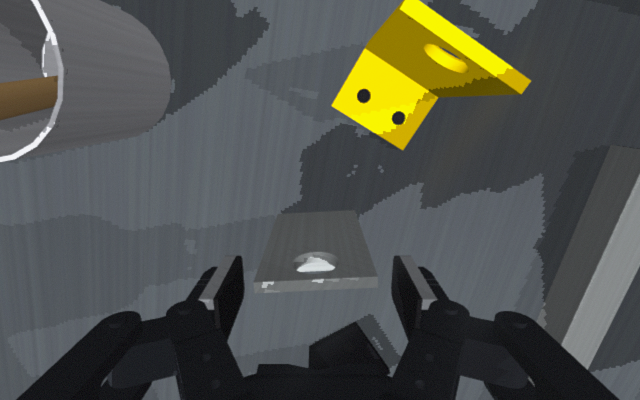

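Emit:
apply_moves --increments '[[[0,-0.02,0.1,0,0,0,0.6],[0,-0.02,0.1,0,0,0,0.6],[0,-0.02,0.1,0,0,0,-0.3],[0,-0.02,0.1,0,0,0,-0.3],[0,-0.02,0.1,0,0,0,-0.3],[0,-0.02,0.1,0,0,0,-0.3],[0,-0.02,0.1,0,0,0,-0.3]]]'

```text
clock: 5.7
position: [622.9, 94.5, 125.0]
ee_rot: [0.766, -0.642, 0.001, -0.001]
contact_force: [-0.9, -1.5, 5.7]
gripper_width: 48.8
```

Run:
```python
from h import *
p=shot('wrist','w3')
c,n=np.cos(.175),np.sin(.175)
go([620.7,94.4,120],tool([0,0,-1],[-c,-n,0]))
```

```text
clock 5.75 pos [622.9  94.5 125. ] w 48.5 F [-0.8 -0.1  4.9] j [ 0.41  0.56 -0.19  0.   -0.82 -0.23]
inc shift [-0.003  0.022  0.05 ] turn [-0.003 -0.     0.001]
```

View pics/w3.png

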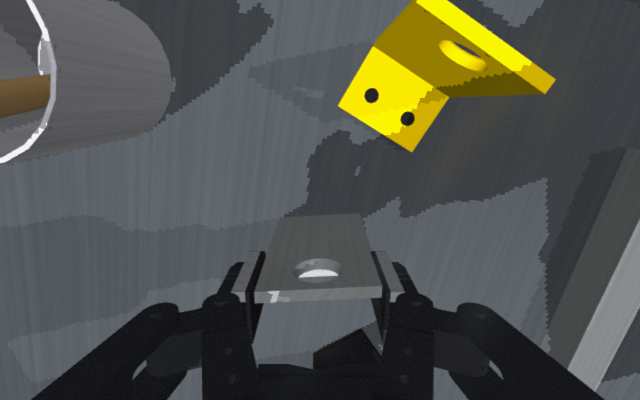

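Emit:
apply_moves --increments '[[[0,0,-0.3,0,0,0,-0.3],[0,0,-0.65,0,0,0,-0.3],[0,0,-1,0,0,0,-0.3]]]'

```text
clock: 6.05
position: [621.7, 94.5, 223.5]
ee_rot: [0.766, -0.643, -0.001, 0.001]
contact_force: [1.3, 0.3, -1.2]
gripper_width: 48.7
```

```bash
cat >> h.py <<'E'
RK=np.array([506.,-216.4,0]);RY=-.07
RT=R.from_euler('z',RY).as_matrix()
def rk(v): return RT@np.array(v,float)+RK
E
python3 - <<'E'
from h import *
T=tool([0,0,-1],-RT[:,0])
go(rk([100,104.7,188+55]),T)
E
```

```text
clock 6.05 pos [621.7  94.5 223.5] w 48.7 F [ 1.3  0.3 -1.2] j [ 0.41  0.46 -0.09 -0.   -1.03 -0.23]
inc shift [ 2.087  0.456 -0.194] turn [ 0.006 -0.     0.489]
```

Emit:
apply_moves --increments '[[[0.1,0,-0.2,0,0,0.1,-0.3],[0.5,0.15,-0.2,0,0,0.3,-0.3],[0.9,0.3,-0.2,0,0,0.49,-0.3],[1,0.4,-0.2,0,0,0.49,-0.3]]]'

```text
clock: 6.45
position: [599.1, -13.7, 242.8]
ee_rot: [-0.68, 0.733, 0.001, -0.001]
contact_force: [-0.6, 0.1, -1.8]
gripper_width: 48.4
```

Run:
```python
from h import *
import pickle
T=tool([0,0,-1],-RT[:,0])
go(rk([100,104.7,188+55]),T)
p=shot('wrist','w4');pickle.dump(p,open('w4.pkl','wb'))
im=p['img'][:,:,::-1].copy()
for v in([100,0,180],[100,50,189],[170,0,210],[-170,0,210],[170,140,22],[-170,140,22],[0,0,210],[100,0,210],[170,140,4]):
    uv=proj(p,rk(v));print(v,uv)
    if abs(uv).max()<1000:cv2.circle(im,tuple(int(round(x)) for x in uv),2,(0,0,255),-1)
cv2.imwrite('pics/w4o.png',im)
for l in('peg','rack','bracket_hole'):print(l,[(np.round(m['at'],1),round(m['conf'],2)) for m in arm.mark_of(l,p)])
```

```text
clock 6.45 pos [599.1 -13.7 242.8] w 48.4 F [-0.6  0.1 -1.8] j [ 0.25  0.39 -0.14 -0.   -1.04 -0.32]
inc shift [ 1.039 -0.218 -0.002] turn [ 0.005 -0.    -0.009]
[100, 0, 180] [ 232.5564095 -422.6839471]
[100, 50, 189] [ 239.13069415 -203.89190528]
[170, 0, 210] [-201.333917   -676.83613176]
[-170, 0, 210] [1698.99926772 -682.61513867]
[170, 140, 22] [208.61788208 110.70474811]
[-170, 140, 22] [609.14242732 108.52458285]
[0, 0, 210] [ 751.58670347 -679.73401035]
[100, 0, 210] [ 191.7153037  -678.03141382]
[170, 140, 4] [214.8596367  110.16666673]
peg [(array([167.6, 230. ]), 0.38)]
rack []
bracket_hole [(array([329.4, 212.2]), 0.67), (array([316.3, 273.3]), 0.59)]
```

View pics/w4o.png

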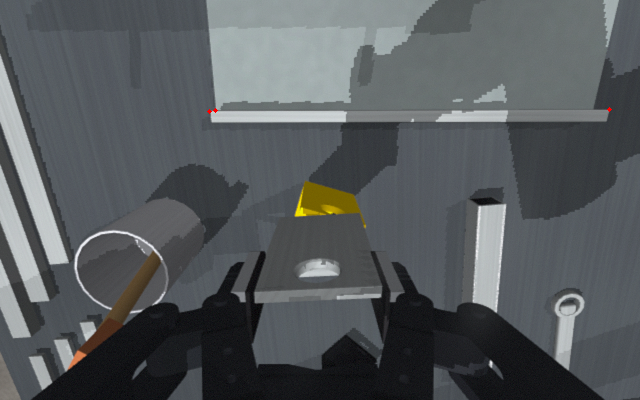

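Emit:
apply_moves --increments '[[[0.4,-0.08,0,0,0,0,-0.3],[0.7,-0.15,0,0,0,0,-0.3],[0.95,-0.21,0,0,0,0,-0.3],[1,-0.22,0,0,0,0,-0.3],[1,-0.22,0,0,0,0,-0.3]]]'

```text
clock: 7.15
position: [615.8, -111.8, 243.2]
ee_rot: [-0.682, 0.731, 0.0, -0.0]
contact_force: [-0.2, 1.4, -1.4]
gripper_width: 48.6
```

Run:
```python
from h import *
import pickle
T=tool([0,0,-1],-RT[:,0])
go(rk([100,104.7,188+55]),T)
a=shot('scene');b=shot('top');pickle.dump((a,b),open('d5.pkl','wb'))
s=arm.read_state();tp=np.array(s['position']);hole=tp-4.7*RT[:,1]-[0,0,55]
print('hole rack',RT.T@(hole-RK))
ims=[]
for p,w in((a,(230,240,130,100)),(b,(360,110,130,100))):
    im=p['img'][:,:,::-1].copy()
    x,y,W,H=w;f=3
    c=cv2.resize(im[y:y+H,x:x+W],None,fx=f,fy=f,interpolation=cv2.INTER_CUBIC)
    d=c.copy()
    for v in([100,0,180],[100,50,189],[100,54,189.5],hole,[170,0,210]):
        X=v if v is hole else rk(v)
        uv=((proj(p,X)+.5-[x,y])*f-.5);cv2.circle(d,tuple(int(round(q)) for q in uv),2,(0,0,255),-1)
    ims.append(cv2.hconcat([c,d]))
cv2.imwrite('pics/p5.png',cv2.vconcat(ims))
```

```text
clock 7.15 pos [ 615.8 -111.8  243.2] w 48.6 F [-0.2  1.4 -1.4] j [ 0.08  0.43 -0.08 -0.   -1.06 -0.15]
inc shift [0.073 0.022 0.002] turn [ 0.001  0.001 -0.   ]
hole rack [101.89762494 108.14743212 188.54704731]
```

View pics/p5.png

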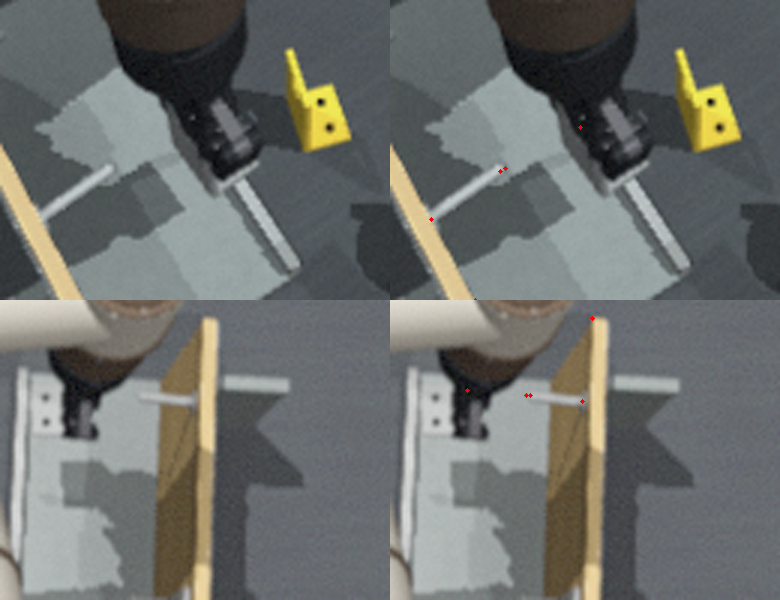

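Emit:
apply_moves --increments '[[[0.2,0.02,0,0,0,0,-0.3],[0.4,0.02,0,0,0,0,-0.3],[0.52,0.02,0,0,0,0,-0.3],[0.6,0.02,0.005,0,0,0,-0.3],[0.68,0.02,0.015,0,0,0,-0.3],[0.74,0.02,0.025,0,0,0,-0.3]]]'

```text
clock: 7.85
position: [608.3, -186.0, 241.3]
ee_rot: [-0.682, 0.731, 0.0, 0.0]
contact_force: [0.3, -0.6, -1.6]
gripper_width: 48.5
```

```bash
cat > chk.py <<'E'
from h import *
import sys
def view(name,wins,pts,f=3):
    ims=[]
    for n,(x,y,W,H) in wins:
        p=shot(n);im=p['img'][:,:,::-1].copy()
        c=cv2.resize(im[y:y+H,x:x+W],None,fx=f,fy=f,interpolation=cv2.INTER_CUBIC);d=c.copy()
        for v in pts:
            uv=((proj(p,v)+.5-[x,y])*f-.5);cv2.circle(d,tuple(int(round(q)) for q in uv),2,(0,0,255),-1)
        ims.append(cv2.hconcat([c,d]))
    cv2.imwrite('pics/'+name+'.png',cv2.vconcat(ims))
E
python3 - <<'E'
from chk import *
T=tool([0,0,-1],-RT[:,0])
s=arm.read_state();tp=np.array(s['position']);hole=tp-4.7*RT[:,1]-[0,0,55]
print('hole rack',RT.T@(hole-RK),s['contact_force'])
go(rk([100,14+4.7,182+55]),T)
view('p6',(('scene',(230,240,130,100)),('top',(360,110,130,100))),[hole,rk([100,54,189.5])])
E
```

```text
hole rack [ 99.88048404  32.8184142  186.29891589] [ 0.30758455 -0.63338282 -1.63964783]
clock 7.85 pos [ 608.3 -186.   241.3] w 48.5 F [ 0.3 -0.6 -1.6] j [-0.04  0.45 -0.05 -0.   -1.07 -0.03]
inc shift [ 0.188 -0.001  0.043] turn [0.    0.    0.001]
```

View pics/p6.png

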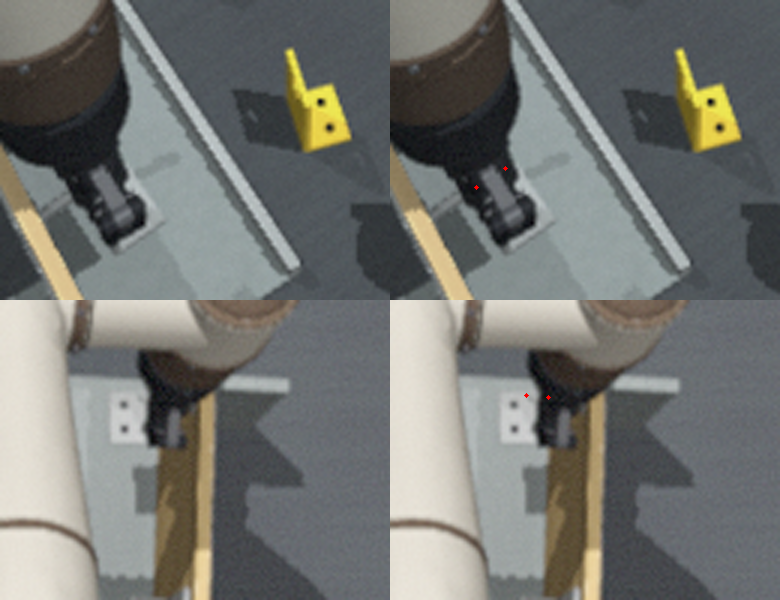

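Emit:
apply_moves --increments '[[[0.09,0,0.02,0,0,0,-0.3],[0.17,0,0.045,0,0,0,-0.3],[0.17,0,0.065,0,0,0,-0.3],[0.17,0,0.085,0,0,0,-0.3],[0.17,0,0.085,0,0,0,-0.3]]]'

```text
clock: 8.45
position: [606.9, -202.8, 232.5]
ee_rot: [-0.682, 0.731, 0.0, -0.0]
contact_force: [0.3, -0.3, -1.1]
gripper_width: 48.7
```

Run:
```python
from chk import *
s=arm.read_state();tp=np.array(s['position']);hole=tp-4.7*RT[:,1]-[0,0,55]
print('hole rack',RT.T@(hole-RK),s['contact_force'])
shot('wrist','w7')
```

```text
hole rack [ 99.72175448  15.88903461 177.5104808 ] [ 0.27802713 -0.26765735 -1.08386314]
```

View pics/w7.png

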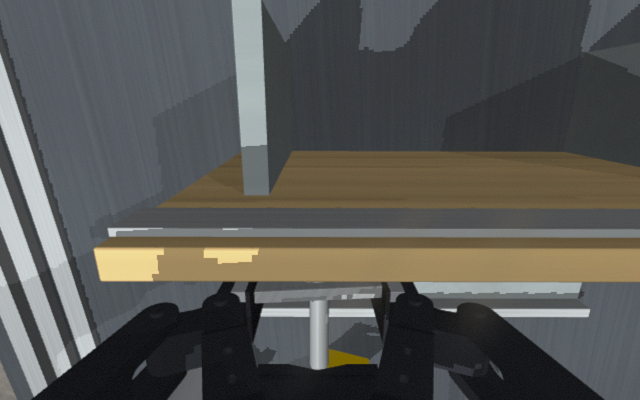

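Emit:
apply_moves --increments '[[[0,0,0.01,0,0,0,-0.3],[0,0,0.02,0,0,0,-0.3],[0,0,0.02,0,0,0,-0.3]]]'

```text
clock: 8.8
position: [607.2, -202.8, 231.9]
ee_rot: [-0.682, 0.731, -0.001, 0.0]
contact_force: [-1.5, 1.6, 2.8]
gripper_width: 48.5
```

Contact with the peg: release.

Emit:
apply_moves --increments '[[[0,0,0,0,0,0,0.2],[0,0,0,0,0,0,0.5],[0,0,0,0,0,0,0.6],[0,0,0,0,0,0,0.6],[0,0,0,0,0,0,0.6],[0,0,0,0,0,0,0.6]]]'

```text
clock: 9.4
position: [607.0, -202.9, 230.8]
ee_rot: [-0.682, 0.731, 0.0, -0.0]
contact_force: [0.1, -0.9, 0.1]
gripper_width: 68.2
```

Run:
```python
from chk import *
s=arm.read_state();print(s['position'],s['contact_force'],s['gripper_width'])
shot('wrist','w8')
```

```text
[ 607.03626333 -202.88792983  230.82861171] [ 0.13415788 -0.85174555  0.06985797] 68.15383356651529
```

View pics/w8.png

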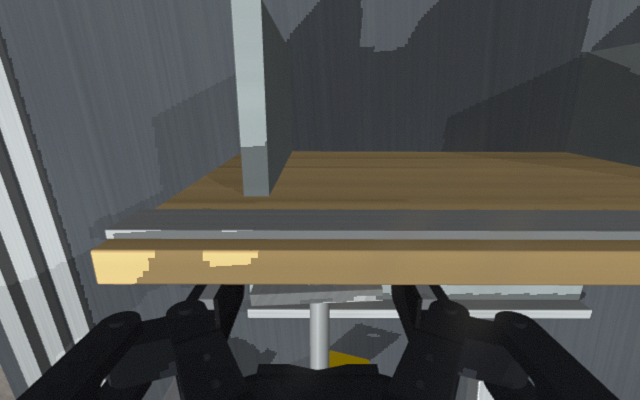

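Emit:
apply_moves --increments '[[[0,0,-0.2,0,0,0,0.6],[0,0,-0.5,0,0,0,0.6],[0,0,-0.9,0,0,0,0.6],[0,0,-1,0,0,0,0.6]]]'

```text
clock: 9.85
position: [608.4, -203.5, 336.5]
ee_rot: [-0.682, 0.731, -0.004, 0.002]
contact_force: [0.1, -0.6, 0.5]
gripper_width: 68.3
```

Emit:
apply_moves --increments '[[[-0.4,0.2,0,0,0,0,0.6],[-0.8,0.4,0,0,0,0,0.6],[-1,0.7,0,0,0,0,0.6]]]'

```text
clock: 10.15
position: [544.1, -96.2, 330.3]
ee_rot: [-0.682, 0.731, 0.0, 0.0]
contact_force: [0.2, -0.6, 0.6]
gripper_width: 68.7
```

Emit:
apply_moves --increments '[[[-0.4,0.2,0,0,0,0,0.6],[-0.8,0.4,0,0,0,0,0.6],[-1,0.7,0,0,0,0,0.6]]]'

```text
clock: 10.45
position: [481.1, 8.6, 330.7]
ee_rot: [-0.682, 0.731, -0.0, 0.0]
contact_force: [-0.5, 1.2, -1.1]
gripper_width: 68.0
```

Run:
```python
from chk import *
go([438.7,123,12+54+100],tool([0,0,-1],[-1,0,0]))
hole=rk([100,15,177.5])
view('p9',(('scene',(190,210,130,100)),('top',(350,115,130,100))),[hole])
p=shot('wrist')
im=p['img'][:,:,::-1].copy()
for x in(426.2,451.2):
  for y in (13,233):
    uv=proj(p,[x,y,25]); 
    if abs(uv).max()<2000: cv2.circle(im,tuple(int(round(q)) for q in uv),2,(0,0,255),-1)
cv2.imwrite('pics/w9.png',im)
```

```text
clock 10.45 pos [481.1   8.6 330.7] w 68.0 F [-0.5  1.2 -1.1] j [ 0.36  0.12 -0.29 -0.   -1.17 -0.42]
inc shift [-1.112  0.502  1.647] turn [-0.001  0.001 -0.137]
```

View pics/p9.png

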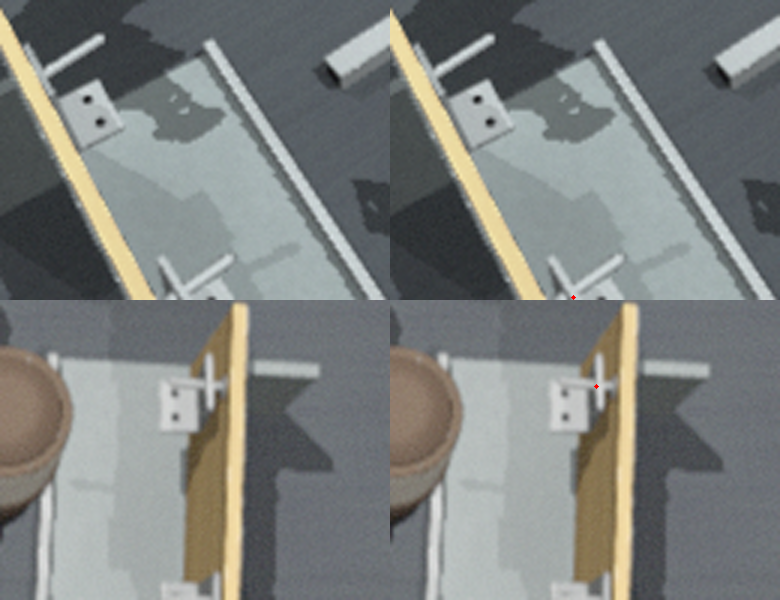

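View pics/w9.png

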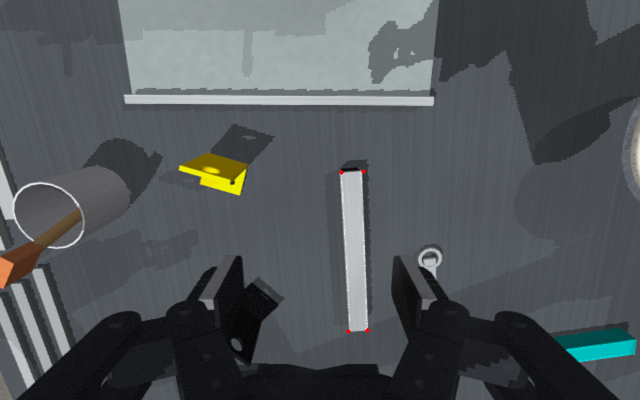

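Emit:
apply_moves --increments '[[[-0.3,0.15,0.2,0,0,-0.06,0.6],[-0.7,0.3,0.4,0,0,-0.14,0.6],[-1,0.5,0.7,0,0,-0.14,0.6],[-1,0.5,0.9,0,0,-0.14,0.6]]]'

```text
clock: 11.0
position: [437.4, 111.5, 239.4]
ee_rot: [0.708, -0.706, -0.0, 0.0]
contact_force: [-0.9, -0.5, -0.4]
gripper_width: 68.0
```

Run:
```python
from chk import *
go([438.7,123,78],tool([0,0,-1],[-1,0,0]))
```

```text
clock 11.00 pos [437.4 111.5 239.4] w 68.0 F [-0.9 -0.5 -0.4] j [ 0.61  0.15 -0.49 -0.   -0.92 -0.61]
inc shift [-0.115 -0.015  1.614] turn [0.002 0.    0.006]
```

Emit:
apply_moves --increments '[[[-0.11,-0.015,0.3,0,0,0,0.6],[-0.11,-0.015,0.7,0,0,0,0.6],[-0.11,-0.015,1,0,0,0,0.6],[-0.11,-0.015,1,0,0,0,0.6]]]'

```text
clock: 11.4
position: [438.6, 119.1, 137.3]
ee_rot: [-0.706, 0.708, 0.001, -0.005]
contact_force: [-0.4, 0.4, 1.1]
gripper_width: 68.1
```

Run:
```python
from chk import *
go([438.7,123,78],tool([0,0,-1],[-1,0,0]))
shot('wrist','w10')
```

```text
clock 11.40 pos [438.6 119.1 137.3] w 68.1 F [-0.4  0.4  1.1] j [ 0.62  0.31 -0.61 -0.   -0.66 -0.63]
inc shift [-0.042 -0.006  0.593] turn [ 0.016 -0.01  -0.003]
```

View pics/w10.png

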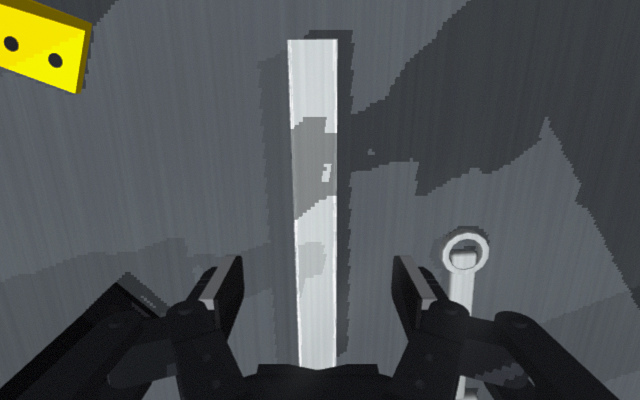

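Emit:
apply_moves --increments '[[[0,0,0.3,0,0,0,0.3],[0,0,0.55,0,0,0,0.2],[0,0,0.61,0,0,0,0.2],[0,0,0.61,0,0,0,0.2]]]'

```text
clock: 11.85
position: [440.9, 120.9, 80.6]
ee_rot: [-0.707, 0.707, -0.0, 0.0]
contact_force: [-0.2, 0.1, 1.1]
gripper_width: 51.5
```

Emit:
apply_moves --increments '[[[0,0,0,0,0,0,-0.3],[0,0,0,0,0,0,-0.6],[0,0,0,0,0,0,-0.8],[0,0,0,0,0,0,-0.8],[0,0,0,0,0,0,-0.8]]]'

```text
clock: 12.35
position: [440.7, 121.1, 81.6]
ee_rot: [0.707, -0.707, 0.0, -0.001]
contact_force: [-0.4, -0.8, 5.9]
gripper_width: 23.8
```

Run:
```python
from chk import *
go([438.7,123,78],tool([0,0,-1],[-1,0,0]))
shot('wrist','w11')
```

```text
clock 12.35 pos [440.7 121.1  81.6] w 23.8 F [-0.4 -0.8  5.9] j [ 0.63  0.41 -0.66  0.   -0.49 -0.63]
inc shift [-0.019  0.02   0.036] turn [-0.005  0.003  0.001]
```

View pics/w11.png

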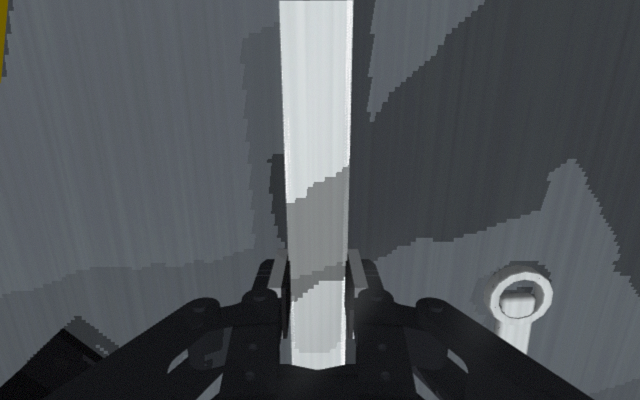

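Emit:
apply_moves --increments '[[[0,0,-0.2,0,0,0,-0.8],[0,0,-0.6,0,0,0,-0.8],[0,0,-1,0,0,0,-0.8]]]'

```text
clock: 12.7
position: [439.1, 120.2, 180.9]
ee_rot: [-0.707, 0.707, 0.0, -0.001]
contact_force: [1.2, 1.2, -4.1]
gripper_width: 23.7
```

Emit:
apply_moves --increments '[[[0,0,-0.3,0,0,0,-0.8],[0,-0.1,-0.7,0,0.1,0,-0.8],[0,-0.3,-1,0,0.3,0,-0.8],[0,-0.5,-1,0,0.6,0,-0.8],[0,-0.6,-1,0,0.9,0,-0.8],[0,-0.7,-1,0,1,0,-0.8]]]'

```text
clock: 13.3
position: [509.7, 121.3, 279.1]
ee_rot: [0.685, -0.684, 0.176, 0.176]
contact_force: [-0.7, 0.2, -3.7]
gripper_width: 23.7
```

```bash
cat >> h.py <<'E'
def tiltT(deg):
    t=np.radians(deg)
    return tool(RT@np.array([0,-np.sin(t),-np.cos(t)]),-RT[:,0])
E
python3 - <<'E'
from chk import *
go([500,123,250],tiltT(57))
shot('scene','s12')
E
```

```text
clock 13.30 pos [509.7 121.3 279.1] w 23.7 F [-0.7  0.2 -3.7] j [ 0.69  0.32 -0.38  0.4  -1.24 -0.89]
inc shift [-0.156  0.097  0.247] turn [-0.096  0.982  0.107]
```

View pics/s12.png

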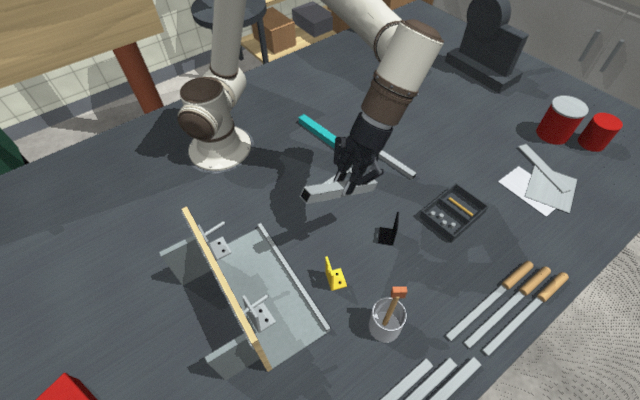

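Emit:
apply_moves --increments '[[[0,0,0,-0.03,0.29,0.03,-0.8],[0,0,0,-0.06,0.58,0.06,-0.8],[0,0,0,-0.09,0.87,0.09,-0.8],[0,0,0,-0.096,0.982,0.107,-0.8],[0,0,0,-0.096,0.982,0.107,-0.8]]]'

```text
clock: 13.85
position: [509.6, 120.9, 278.4]
ee_rot: [-0.6, 0.644, -0.323, -0.348]
contact_force: [1.0, 0.8, -4.2]
gripper_width: 23.8
```

```bash
cat >> h.py <<'E'
def tubepose(s=None,dx=-1.9,dz=69):
    s=s or arm.read_state();Rm=R.from_quat(s['ee_rot']).as_matrix();m=np.array(s['position'])+Rm@[dx,0,dz]
    u=Rm[:,0] # head direction
    f=lambda X:RT.T@(X-RK)
    return f(m),f(m-110*u),f(m+110*u),np.degrees(np.arcsin(u[2]))
def tgt(mid,deg=57,dx=-1.9,dz=69):
    T=tiltT(deg);return rk(mid)-T.as_matrix()@[dx,0,dz],T
E
python3 - <<'E'
from chk import *
np.set_printoptions(precision=1,suppress=True)
print(tubepose())
go(*tgt([0,75,145]))
E
```

```text
(array([-20.1, 280.1, 239. ]), array([-20.1, 340.4, 147. ]), array([-20. , 219.7, 330.9]), np.float64(56.72429092955463))
clock 13.85 pos [509.6 120.9 278.4] w 23.8 F [ 1.   0.8 -4.2] j [ 0.8  0.5 -0.4  0.6 -1.6 -1.1]
inc shift [ 0.3 -0.2  2.2] turn [0. 0. 0.]
```

Emit:
apply_moves --increments '[[[0.1,-0.1,0.3,0,0,0,-0.8],[0.2,-0.15,0.65,0,0,0,-0.8],[0.3,-0.2,1,0,0,0,-0.8]]]'

```text
clock: 14.15
position: [522.9, 18.5, 250.5]
ee_rot: [-0.6, 0.645, -0.323, -0.345]
contact_force: [0.5, 0.3, -3.4]
gripper_width: 23.6
```

Emit:
apply_moves --increments '[[[0,0,0.3,0,0,0,-0.8],[0,0,0.65,0,0,0,-0.8],[0,0,0.9,0,0,0,-0.8],[0,0,0.9,0,0,0,-0.8],[0,0,0.9,0,0,0,-0.8]]]'

```text
clock: 14.65
position: [517.7, -56.2, 201.7]
ee_rot: [-0.599, 0.645, -0.324, -0.346]
contact_force: [0.8, 0.9, -3.5]
gripper_width: 23.8
```

Run:
```python
from chk import *
np.set_printoptions(precision=1,suppress=True)
t=tubepose();print(t)
np.set_printoptions(precision=3,suppress=True)
go(*tgt([0,75,145]))
view('p13',(('scene',(190,180,150,100)),('top',(330,140,130,100))),[rk(t[1]),rk(t[2]),rk([0,129.5,10.8]),rk([0,9.6,195])],f=2.6)
```

```text
(array([  0.5, 104.1, 162.2]), array([  0.9, 164.6,  70.3]), array([  0.1,  43.6, 254.1]), np.float64(56.62656884753902))
clock 14.65 pos [517.7 -56.2 201.7] w 23.8 F [ 0.8  0.9 -3.5] j [ 0.42  0.47 -0.69  0.9  -1.21 -1.2 ]
inc shift [0.012 0.005 0.337] turn [ 0.     0.013 -0.007]Traceback (most recent call last):
  File "<stdin>", line 6, in <module>
  File "chk.py", line 11, in view
    cv2.imwrite('pics/'+name+'.png',cv2.vconcat(ims))
                                    ~~~~~~~~~~~^^^^^
cv2.error: OpenCV(4.12.0) /io/opencv/modules/core/src/matrix_operations.cpp:109: error: (-215:Assertion failed) src[i].dims <= 2 && src[i].cols == src[0].cols && src[i].type() == src[0].type() in function 'vconcat'
```

```bash
ls pics
```

```text
p5.png
p6.png
p9.png
s0.png
s0c.png
s12.png
t0.png
t0c.png
w1.png
w10.png
w11.png
w1c.png
w1o.png
w2.png
w3.png
w4.png
w4o.png
w7.png
w8.png
w9.png
```

Run:
```python
from chk import *
np.set_printoptions(precision=3,suppress=True)
go(*tgt([0,68,135],62))
```

```text
clock 14.75 pos [518.4 -55.  202. ] w 23.5 F [-0.4 -0.4 -4. ] j [ 0.43  0.47 -0.69  0.9  -1.21 -1.2 ]
inc shift [-0.089  0.012  0.464] turn [-0.004  0.187 -0.008]
```

Emit:
apply_moves --increments '[[[0,0.01,0.12,0,0.06,0,-0.8],[-0.02,0.012,0.25,0,0.12,-0.01,-0.8],[-0.06,0.012,0.38,0,0.18,-0.01,-0.8],[-0.09,0.012,0.46,0,0.187,-0.01,-0.8],[-0.09,0.012,0.46,0,0.187,-0.01,-0.8]]]'

```text
clock: 15.25
position: [514.1, -88.9, 167.8]
ee_rot: [-0.585, 0.625, -0.351, -0.378]
contact_force: [-0.0, 0.1, -3.9]
gripper_width: 23.5
```

Run:
```python
from chk import *
np.set_printoptions(precision=1,suppress=True)
t=tubepose();print(t)
np.set_printoptions(precision=3,suppress=True)
go(*tgt([0,70,109],62))
view('p14',(('scene',(190,190,130,100)),('top',(340,140,130,100))),[rk(t[1]),rk(t[2]),rk([0,140,22]),rk([0,0,210])])
shot('wrist','w14')
```

```text
(array([ -0.9,  67.6, 133.9]), array([ -1.4, 119.1,  36.7]), array([ -0.4,  16.2, 231.1]), np.float64(62.10327417687385))
clock 15.25 pos [514.1 -88.9 167.8] w 23.5 F [-0.   0.1 -3.9] j [ 0.36  0.54 -0.77  1.04 -1.21 -1.31]
inc shift [-0.23  -0.01   0.096] turn [ 0.001 -0.004  0.009]
```

View pics/p14.png

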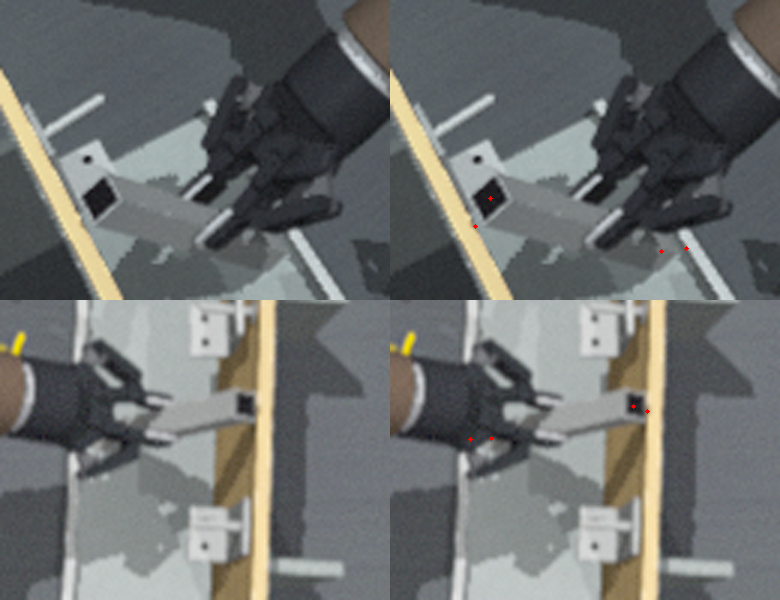

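View pics/w14.png

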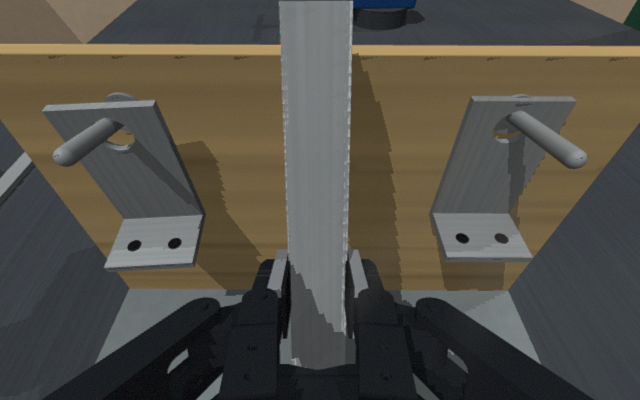

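Emit:
apply_moves --increments '[[[-0.08,0,0.03,0,0,0,-0.8],[-0.15,-0.01,0.06,0,0,0,-0.8],[-0.2,-0.01,0.08,0,0,0,-0.8],[-0.23,-0.01,0.096,0,0,0,-0.8],[-0.23,-0.01,0.096,0,0,0,-0.8]]]'

```text
clock: 15.9
position: [514.9, -87.0, 142.8]
ee_rot: [-0.585, 0.625, -0.351, -0.379]
contact_force: [-0.2, 0.8, -3.3]
gripper_width: 23.2
```

Run:
```python
from chk import *
np.set_printoptions(precision=1,suppress=True)
t=tubepose();print(t)
np.set_printoptions(precision=3,suppress=True)
go(*tgt([0,70,105],62))
go(*tgt([0,78,107],62))
```

```text
(array([ -0.2,  69.6, 108.9]), array([ -0.8, 121. ,  11.6]), array([  0.3,  18.3, 206.1]), np.float64(62.17278852709345))
clock 15.90 pos [514.9 -87.  142.8] w 23.2 F [-0.2  0.8 -3.3] j [ 0.35  0.58 -0.78  1.06 -1.18 -1.36]
inc shift [-0.034 -0.002  0.015] turn [ 0.002 -0.006  0.009]
clock 15.90 pos [514.9 -87.  142.8] w 23.2 F [-0.2  0.8 -3.3] j [ 0.35  0.58 -0.78  1.06 -1.18 -1.36]
inc shift [-0.054 -0.002 -0.065] turn [ 0.002 -0.006  0.009]
```

Emit:
apply_moves --increments '[[[-0.01,0,0.004,0,0,0,-0.8],[-0.02,0,0.01,0,0,0,-0.8],[-0.026,0,0.013,0,0,0,-0.8]]]'

```text
clock: 16.2
position: [515.1, -86.9, 140.9]
ee_rot: [-0.585, 0.625, -0.352, -0.378]
contact_force: [0.1, -0.7, -2.4]
gripper_width: 23.6
```

Emit:
apply_moves --increments '[[[-0.01,0,0.004,0,0,0,-0.8],[-0.015,0,0.007,0,0,0,-0.8],[-0.018,0,0.01,0,0,0,-0.8]]]'

```text
clock: 16.5
position: [515.1, -87.3, 140.2]
ee_rot: [-0.584, 0.625, -0.353, -0.379]
contact_force: [-0.9, -0.6, 7.0]
gripper_width: 23.6
```

Emit:
apply_moves --increments '[[[-0.01,0,-0.03,0,0,0,-0.8],[-0.02,0,-0.05,0,0,0,-0.8],[-0.028,0,-0.06,0,0,0,-0.8]]]'

```text
clock: 16.8
position: [515.2, -81.2, 140.7]
ee_rot: [-0.583, 0.625, -0.353, -0.38]
contact_force: [0.0, -5.9, 6.7]
gripper_width: 23.3
```

Emit:
apply_moves --increments '[[[-0.005,0,-0.01,0,0,0,-0.8],[-0.01,0,-0.02,0,0,0,-0.8],[-0.01,0,-0.02,0,0,0,-0.8]]]'

```text
clock: 17.1
position: [515.2, -79.0, 140.6]
ee_rot: [-0.583, 0.625, -0.353, -0.38]
contact_force: [-0.6, -4.2, 7.4]
gripper_width: 23.3
```

Run:
```python
from chk import *
np.set_printoptions(precision=1,suppress=True)
t=tubepose();print(t,arm.read_state()['contact_force'])
```

```text
(array([ -0.5,  77.4, 107. ]), array([ -0.8, 128.3,   9.5]), array([ -0.3,  26.6, 204.6]), np.float64(62.466860122153165)) [-0.6 -4.2  7.4]
```

Emit:
apply_moves --increments '[[[-0.005,0,-0.01,0,0,0,-0.8],[-0.01,0,-0.02,0,0,0,-0.8],[-0.01,0,-0.02,0,0,0,-0.8]]]'

```text
clock: 17.4
position: [515.3, -77.0, 140.7]
ee_rot: [-0.583, 0.625, -0.353, -0.38]
contact_force: [0.7, -6.2, 6.1]
gripper_width: 23.5
```

Emit:
apply_moves --increments '[[[-0.005,0,-0.01,0,0,0,-0.8],[-0.01,0,-0.02,0,0,0,-0.8],[-0.01,0,-0.02,0,0,0,-0.8]]]'

```text
clock: 17.7
position: [515.1, -75.4, 141.1]
ee_rot: [-0.582, 0.625, -0.353, -0.381]
contact_force: [1.5, -9.2, 6.4]
gripper_width: 23.3
```

Run:
```python
from chk import *
np.set_printoptions(precision=3,suppress=True)
t=tubepose();print(t)
f=t[1]
for d in(59,57):
    a=np.radians(d)
    m=f+np.array([0,12.5*(np.sin(np.radians(62.5))-np.sin(a)),12.5*(np.cos(a)-np.cos(np.radians(62.5)))])+110*np.array([0,-np.cos(a),np.sin(a)])
    m[0]=0
    print(d,m);go(*tgt(m,d))
```

```text
(array([ -1.01 ,  80.847, 107.709]), array([ -1.152, 131.424,  10.026]), array([ -0.868,  30.271, 205.392]), np.float64(62.626615317144314))
59 [  0.     75.143 104.981]
clock 17.70 pos [515.1 -75.4 141.1] w 23.3 F [ 1.5 -9.2  6.4] j [ 0.38  0.59 -0.77  1.03 -1.19 -1.37]
inc shift [ 0.046 -0.008  0.066] turn [ 0.007 -0.127  0.002]
57 [  0.     72.118 103.316]
clock 17.70 pos [515.1 -75.4 141.1] w 23.3 F [ 1.5 -9.2  6.4] j [ 0.38  0.59 -0.77  1.03 -1.19 -1.37]
inc shift [ 0.069 -0.008  0.103] turn [ 0.007 -0.196  0.002]
```

Emit:
apply_moves --increments '[[[0.015,0,0.022,0,-0.04,0,-0.8],[0.03,0,0.044,0,-0.085,0,-0.8],[0.046,0,0.066,0,-0.127,0,-0.8],[0.046,0,0.066,0,-0.127,0,-0.8]]]'

```text
clock: 18.1
position: [514.4, -83.9, 142.1]
ee_rot: [-0.593, 0.637, -0.334, -0.361]
contact_force: [0.3, -8.2, 5.8]
gripper_width: 23.4
```

Run:
```python
from chk import *
np.set_printoptions(precision=1,suppress=True)
t=tubepose();print(t)
view('p15',(('scene',(190,190,130,100)),('top',(340,140,130,100))),[rk(t[1]),rk(t[2]),rk([0,140,22]),rk([0,0,210])])
np.set_printoptions(precision=3,suppress=True)
go(*tgt([0,72.1,103.3],57))
```

```text
(array([ -1.2,  74.7, 104.9]), array([ -1.3, 131.5,  10.7]), array([ -1.2,  17.8, 199.1]), np.float64(58.89936592274556))
clock 18.20 pos [514.4 -83.8 142.1] w 23.5 F [ 0.6 -8.5  6.6] j [ 0.36  0.57 -0.77  1.03 -1.14 -1.34]
inc shift [ 0.024 -0.009  0.032] turn [ 0.009 -0.068  0.002]
```

View pics/p15.png

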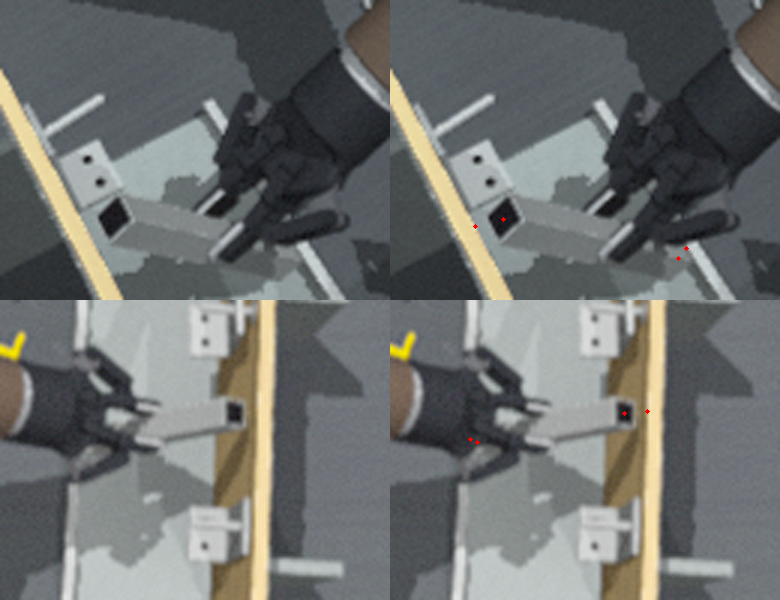

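Emit:
apply_moves --increments '[[[0.012,0,0.016,0,-0.034,0,-0.8],[0.024,0,0.032,0,-0.068,0,-0.8],[0.03,0,0.04,0,-0.085,0,-0.8],[0.03,0,0.04,0,-0.085,0,-0.8]]]'

```text
clock: 18.6
position: [514.0, -89.0, 142.6]
ee_rot: [-0.6, 0.645, -0.321, -0.348]
contact_force: [0.3, -8.5, 5.3]
gripper_width: 23.7
```

Run:
```python
from chk import *
np.set_printoptions(precision=1,suppress=True)
t=tubepose();print(t)
view('p16',(('scene',(190,190,130,100)),('top',(340,140,130,100))),[rk(t[1]),rk(t[2]),rk([0,140,22]),rk([0,0,210])])
```

```text
(array([ -1.3,  71.2, 103. ]), array([ -1.4, 131.8,  11.2]), array([ -1.2,  10.5, 194.7]), np.float64(56.53323454959677))
```

View pics/p16.png

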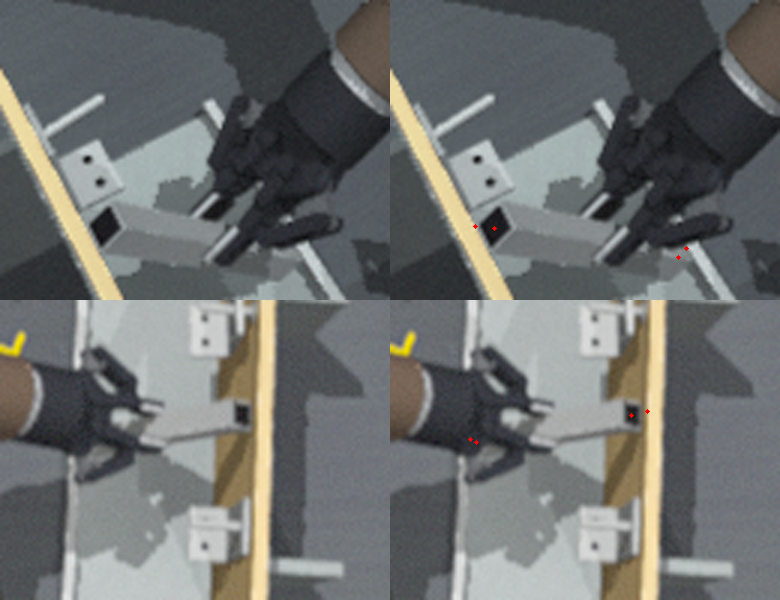

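Emit:
apply_moves --increments '[[[0,0,0,0,0,0,-0.3],[0,0,0,0,0,0,0],[0,0,0,0,0,0,0.3],[0,0,0,0,0,0,0.3],[0,0,0,0,0,0,0.3],[0,0,0,0,0,0,0.3]]]'

```text
clock: 19.3
position: [515.1, -86.3, 140.3]
ee_rot: [-0.603, 0.645, -0.32, -0.344]
contact_force: [-0.5, 0.5, 0.6]
gripper_width: 55.7
```

Run:
```python
from chk import *
np.set_printoptions(precision=1,suppress=True)
view('p17',(('scene',(190,190,130,100)),('top',(340,140,130,100))),[rk([-1,129.5,10.8]),rk([-1,9.6,195.3]),rk([0,140,22]),rk([0,0,210])])
shot('wrist','w17')
```

```text
(no output)
```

View pics/p17.png

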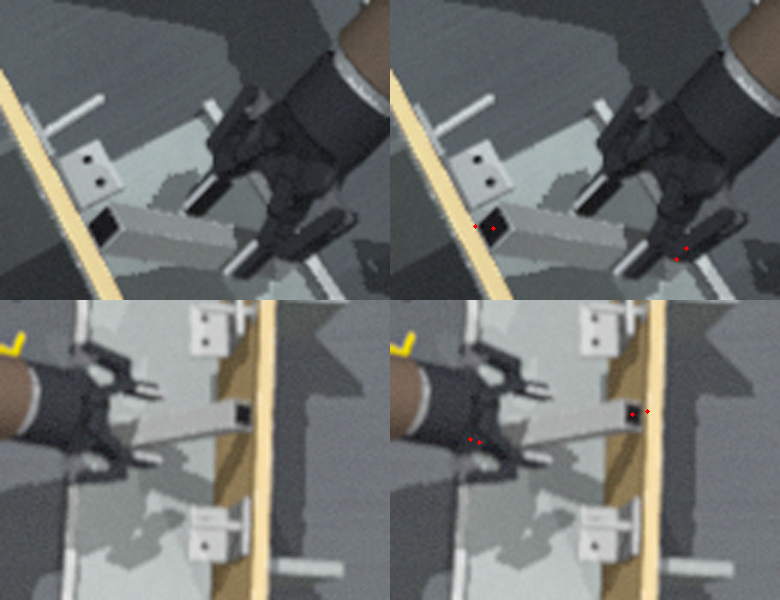

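View pics/w17.png

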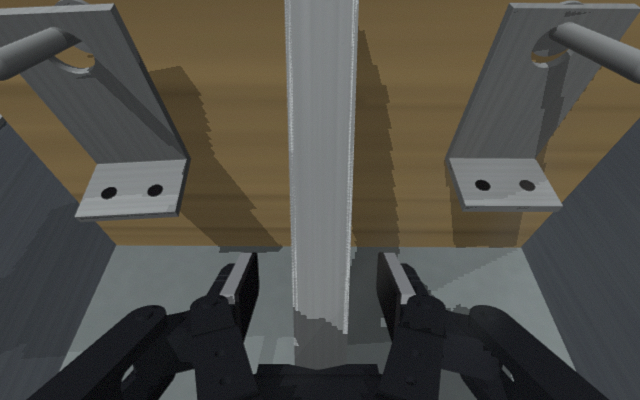

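Emit:
apply_moves --increments '[[[0,0,-0.15,0,0,0,0.3],[0,0,-0.4,0,0,0,0.3],[0,0,-0.7,0,0,0,0.3],[0,0,-1,0,0,0,0.3]]]'

```text
clock: 19.85
position: [520.7, -3.0, 196.7]
ee_rot: [-0.603, 0.645, -0.319, -0.345]
contact_force: [0.7, -1.1, -0.9]
gripper_width: 55.6
```

Emit:
apply_moves --increments '[[[0.3,0,-0.3,0,0,0,0.3],[0.6,0.2,-0.6,0,0,0,0.3],[0.8,0.4,-1,0,0,0,0.3],[0.8,0.4,-1,0,0,0,0.3]]]'

```text
clock: 20.25
position: [484.4, 39.7, 323.3]
ee_rot: [-0.604, 0.646, -0.321, -0.339]
contact_force: [0.5, 1.1, 0.0]
gripper_width: 55.3
```

Run:
```python
from chk import *
np.set_printoptions(precision=1,suppress=True)
view('p18',(('scene',(190,200,130,130)),('top',(340,130,130,100))),[rk([-1,129.5,10.8]),rk([-1,9.6,195.3]),rk([0,140,22]),rk([100,15,178])],f=3)
p=shot('scene','s18')
for l in('tube_end_a','bracket_hole'):
  print(l,[(np.round(m['at'],1),round(m['conf'],2)) for m in arm.mark_of(l,p)])
print([proj(p,rk(v)) for v in([0,129.5,10.8],[0,9.6,195.3],[100,15,178])])
print(arm.read_state()['position'])
```

```text
tube_end_a [(array([283.3, 272.4]), 0.95), (array([222.4, 266.6]), 0.85), (array([409.9, 177. ]), 0.69), (array([375. , 150.7]), 0.61), (array([303.5, 118.9]), 0.53)]
bracket_hole [(array([247. , 307.1]), 0.96), (array([327.7, 267.7]), 0.87), (array([397.5, 222.2]), 0.68)]
[array([285.1, 276.3]), array([224.1, 266.1]), array([250.6, 308.7])]
[483.8  36.6 317.5]
```

View pics/p18.png

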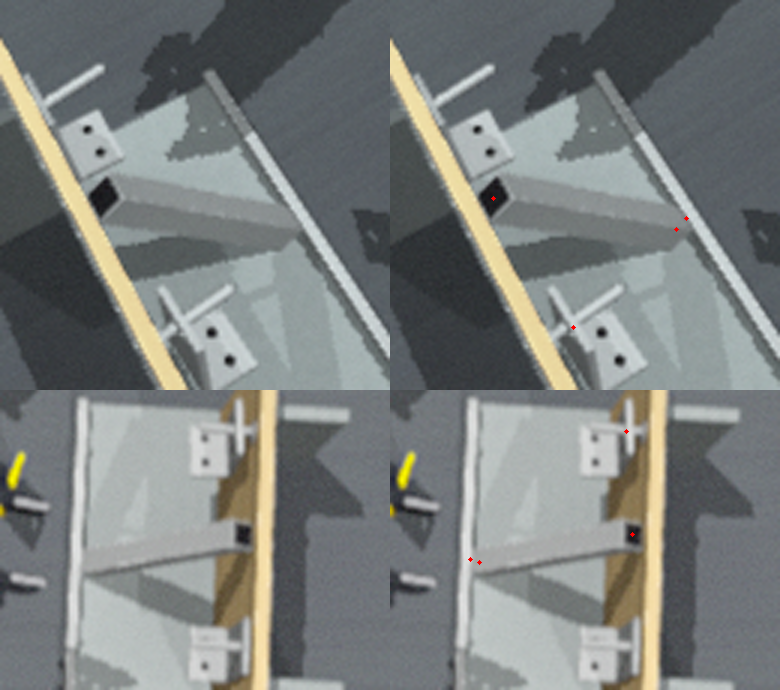

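View pics/s18.png

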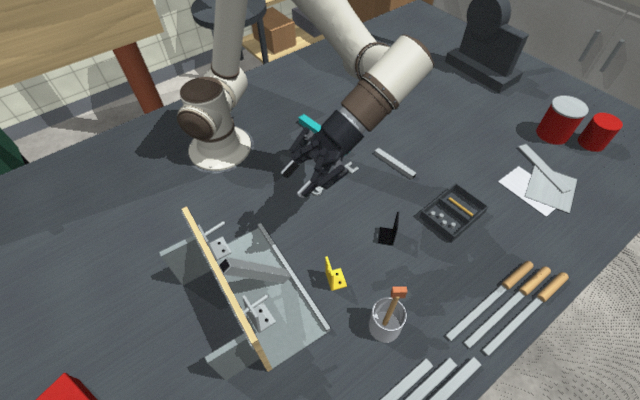

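Run:
```python
from h import *
s=arm.read_state();print(s['clock'],s['position'],s['contact_force'],abs(s['joint_vel']).max())
print(arm.job_done())
```

```text
20.5 [483.78759882  36.59715961 317.4898031 ] [ 0.03099728 -0.65279083 -0.23144938] 0.009903316593926832
the job is handed in; nothing more can be done
None
```

I hung the steel bracket on the empty peg and leaned the larger grey tube against the board between the two pegs. I handed the job in at 20.5 s of the 61 s allowed.

- **Bracket:** the last scene and top pictures show it hanging on the peg like the twin. From the release pose, the hole is about 15 mm out from the board and about 5 mm below the peg's axis.
- **Tube:** its foot is on the base plate and up against the inside of the stop strip, and its head rests on the board, about 1 mm from the rack's middle. I pushed the foot toward the strip until the force rose to about 9 N before letting go.
- **Other things:** the twin, tin, tray and wrench look unmoved, though I judged that by eye and did not measure it. The gripper was clear of everything and the measured forces were near zero.

**Disagreements:**
- While the foot was pressed on the strip, my estimate from the arm's pose put it 2 to 3 mm farther out than the rack geometry allows. That is about the size of the calibration error.
- The network's marks for the tube ends and bracket hole in the scene picture were 2 to 4 pixels from where I expected them, which is within its normal error.

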